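# Used syringe into the sharps box

### The job

Pick up the used syringe lying on the front of the worktop and push it down through the sprung double flap in the top of the sharps box, so that it drops inside and the flap snaps shut behind it. Leave the marker pen beside it where it lies.

Things in the scene. Friction and masses are not known exactly. Their poses are not given: they have to be found in the camera images.
- syringe: Slim disposable syringe with a green plunger and a capped needle, lying flat; 131 mm long, 16 mm wide at the finger flange, barrel about 10 mm wide and 10 mm high, 12 g. Origin: middle of its length, on its underside. x runs along its length, z up. Grip the barrel across y at the middle.
- marker: Felt marker pen with a thick cap, lying flat, 130 x 14 x 16 mm, loose: a bystander, not to be moved. Origin: middle of its length, on its underside; x along its length. Syringe and marker lie roughly side by side, either one nearer the box.
- sharps_box: White bin with grey lid frame, fixed, left of syringe; 160 x 210 mm, rim 130 mm high. Origin: centre of underside; z up, y along the long side. Opening 124 (x) by 170 mm (y) over the origin, shut by two grey leaves, each 60 x 166 mm, tops 123 mm up, hinged on the long sides, meeting on the centre line along y; the syringe goes in parallel to it. Inside 140 x 190 mm, empty, floor 8 mm up.
- flap (a joint): Angle of the near leaf, rad: 0 shut, growing as it swings down into the box, stop 1.35. Both leaves are geared and open alike. A spring shuts them: they carry the syringe's weight even dropped; 1 to 6 N down at the centre line opens them. With fingertips 30 to 50 mm below the leaves' tops they stand aside at 0.5 to 0.8 rad and the syringe, let go, falls between them.
Mind the look-alikes: they are no part of the job. Leave any purple look-alike of the syringe alone.

How it is judged:
By the outcome, as a careful person would: the job done as asked, in the order asked, and still so for the second after the job is handed in, with the robot touching nothing.
It also fails if it takes over 43 s, if anything falls off the work surface, if the arm or the gripper's body presses on something with over 40 N, if the wrist force passes 120 N, or if a joint passes its speed limit or range.

### The arm

A 6-joint arm with a two-finger parallel gripper is mounted at the origin on a cart in front of the work surface, level with it; the furniture and walls round the work are solid. World frame = base frame: x ahead of the robot, y to its left, z up, the work surface at z = 0. Lengths are in m, angles in rad, forces in N, time in s.
With the tool pointing down it reaches from about 0.3 to 0.775 m from the base axis. Payload 14.6 kg.
Tool frame: the origin (TCP) lies at the very end of the fingers, on their centre line; the grasp point (between the pads) lies 19 mm behind it; z points along the fingers, y is the line along which they close (so a half turn about z gives the same grasp; the last joint's range is limited). The gripper opens to 94 mm and grips with 3 to 60 N. Pads are 16 mm wide; open, the fingers measure 119 mm over their backs; the gripper's body (75 mm by 177 mm) begins 78 mm behind the grasp point.
Start: joints at [-1.214, 0.3, 1.521, -0, 1.321, -0.067], TCP at [0.226, -0.501, 0.205] pointing down, gripper open.
Joint ranges: [-3.03, 3.03], [-0.79, 2.21], [0.23, 2.52], [-1.04, 4.18], [0, 3.07], [-2.55, 2.55]. Speed limits (rad/s): [2.22, 2.22, 2.57, 3.14, 3.14, 3.14].

### API

Orientations are given as [roll, pitch, yaw] about the fixed x, y, z axes, in that order (R = Rz(yaw) Ry(pitch) Rx(roll)).
In Python, from station import telemetry, cams, hand_in, nets gives the robot as it stands.
- The arm moves only by the tool move_arm, never from a script. Its argument "increments" is a list of rows, each a list of 4 numbers: the shift along the tool's x, y, z in m, then the turn about the tool's z in rad. In form: [[tx, ty, tz, roll], ...]. A call has 1 to 20 rows; each row shifts and turns the commanded pose from where the row before left it, along the tool's axes as they then stand; what a row does not reach is not made up. A row lasts 1/8 s, in which the tool goes at most 62.5 mm and 10.7 degrees, less where a joint would pass 70% of its speed; a pose out of reach is approached as far as the arm can. A call is refused whole if a number of a shift passes 0.0625 or a number of a turn 0.188, either way. A call with a gripper value outside its range is refused whole. "grip" is the opening, from 0 (shut) to 1 (fully open), set as the call begins (left out, the last holds). The fingers move at their own pace and stop on an object; "force" is the grip in N (left out, the last holds). Time passes only in rows, so rows that do not move let the fingers close. It gives the time, the measured TCP pose, the force, the opening and the grip force at its end, in the units of the state.
- telemetry.get_obs(): the state, without advancing time (a new reading comes with each control period).
- cams.camera(name): name is "side" or "top"; returns the picture (420x560x3 uint8, blue, green, red); there is no depth.
- cams.camera_model(name): a dict with "intrinsics" (3x3 intrinsics, pixels), "xyz" and "attitude" of the camera in the world. Camera axes: x right, y up, looking along -z (the intrinsics and any distortion apply to the point x, -y, -z); pixel columns grow to the right and rows downward; lengths in m; the calibration is good to about 2 mm. A picture is of the moment at which its call begins. camera_model takes no time and is no camera call.
- hand_in(): hands the job in; it is judged then, once.
Trained networks look in the newest picture that a camera, given by its name, has taken for a name from the list of things; names that differ only in an ending like _2 or _b are one class to them, and where a whole thing is asked for, a point or a joint stands for the part that bears it (a point fixed in the world has none). Each returns a list of dicts, best first, with "conf" (0 to 1); they miss things now and then, are a little off and sometimes report something else, mostly with a low value. They report only what shows in the picture. A call takes as long as a camera call. They do not tell look-alikes from the thing itself.
- nets.search_frame(camera, query): "extent" ([left, top, right, bottom] in pixels, round what is visible of it).
- nets.mark_of(camera, query): "centre" ([column, row] in pixels: a listed point, or the origin of a listed thing).
The state is a dict: "time_s": time; "qpos": joint angles; "joint_vel": joint speeds; "tau": joint torques, N m; "ee_pos": TCP position; "eef_rot": TCP orientation; "force": force on the tool from outside, world axes, zero at the start; "moment": the same for the moment, N m; "grip_width": finger opening in m; "grip_force": force on a finger pad.
Only numpy, scipy, OpenCV 4.12 (cv2) and the standard library are available. Lean on these libraries where they do the work, as an engineer would, in place of code of your own. Each camera call takes 0.05 s, during which the arm holds its last target. There are 200 camera calls.

## Working session

There is one attempt and no reset: what is moved stays moved. The work goes in short steps, Python scripts to look and compute and a tool call to move; the robot and the scene stay as the last step left them, time stands still between calls to the robot, and variables do not carry over. Pictures are saved under pics/ and viewed, at most 10 in all, crops included, and the job is handed in when it is done.

Besides the shell and the picture viewer there is one more tool, called as a command line: name --pt "numbers of a row" for each row, then --argument value for the rest. move_arm: Moves the arm, as the interface text tells. Its arguments: {"type":"object","properties":{"increments":{"type":"array"},"grip":{"type":"number"},"force":{"type":"number"}},"required":["increments"]}

```bash
mkdir -p pics; python3 - <<'E'
from station import telemetry, cams, nets
import cv2, numpy as np
for n in ("top","side"):
    im=cams.camera(n); cv2.imwrite(f"pics/{n}0.png",im)
    m=cams.camera_model(n); print(n,{k:(np.round(v,4).tolist() if not isinstance(v,str) else v) for k,v in m.items()})
    for q in ("syringe","marker","sharps_box"):
        print(q,[(np.round(d["centre"]).tolist(),round(d["conf"],2)) for d in nets.mark_of(n,q)],[(np.round(d["extent"]).tolist(),round(d["conf"],2)) for d in nets.search_frame(n,q)])
o=telemetry.get_obs();print(o["time_s"],o["ee_pos"],o["eef_rot"],o["grip_width"])
E
```

```text
top {'intrinsics': [[427.4603, 0.0, 276.9829], [0.0, 427.4603, 214.2931], [0.0, 0.0, 1.0]], 'xyz': [0.3381, 0.1112, 0.9427], 'attitude': [0.1982, -0.0245, -1.5936]}
syringe [([252.0, 258.0], 0.79), ([309.0, 246.0], 0.69), ([167.0, 204.0], 0.19)] [([302.0, 219.0, 313.0, 271.0], 0.66), ([238.0, 230.0, 269.0, 286.0], 0.45)]
marker [([371.0, 248.0], 0.82)] [([355.0, 222.0, 389.0, 275.0], 0.84)]
sharps_box [([166.0, 204.0], 0.8)] [([96.0, 150.0, 212.0, 241.0], 0.86)]
side {'intrinsics': [[489.0335, 0.0, 274.2288], [0.0, 489.0335, 207.1423], [0.0, 0.0, 1.0]], 'xyz': [1.012, 0.6209, 0.8841], 'attitude': [0.7742, 0.0081, 2.3463]}
syringe [([260.0, 217.0], 0.69), ([305.0, 239.0], 0.43)] [([296.0, 223.0, 314.0, 261.0], 0.71), ([240.0, 206.0, 275.0, 228.0], 0.63)]
marker [([224.0, 188.0], 0.68)] [([215.0, 173.0, 237.0, 210.0], 0.5)]
sharps_box [([336.0, 323.0], 0.85)] [([274.0, 233.0, 411.0, 382.0], 0.91)]
0.7 [ 0.22614091 -0.50133742  0.20544475] [-3.14155833e+00  4.44149643e-06  4.23743250e-01] 0.09391087156067375
```

```bash
python3 - <<'E'
import cv2,numpy as np
t=cv2.imread("pics/top0.png"); s=cv2.imread("pics/side0.png")
a=cv2.resize(t[140:300,85:405],(800,400),interpolation=cv2.INTER_CUBIC)
cv2.imwrite("pics/t1.png",a)
cv2.imwrite("pics/s1.png",cv2.resize(s[150:390,190:510],(800,600),interpolation=cv2.INTER_CUBIC))
E
```

```text
(no output)
```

View pics/top0.png

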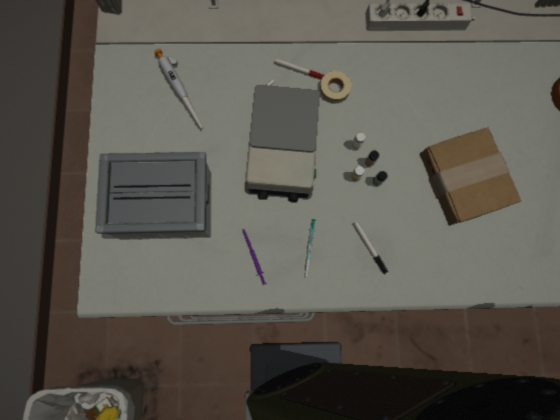

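View pics/t1.png

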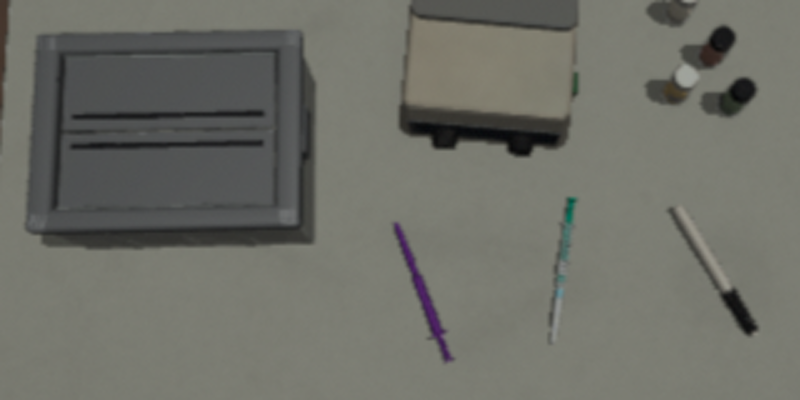

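View pics/s1.png

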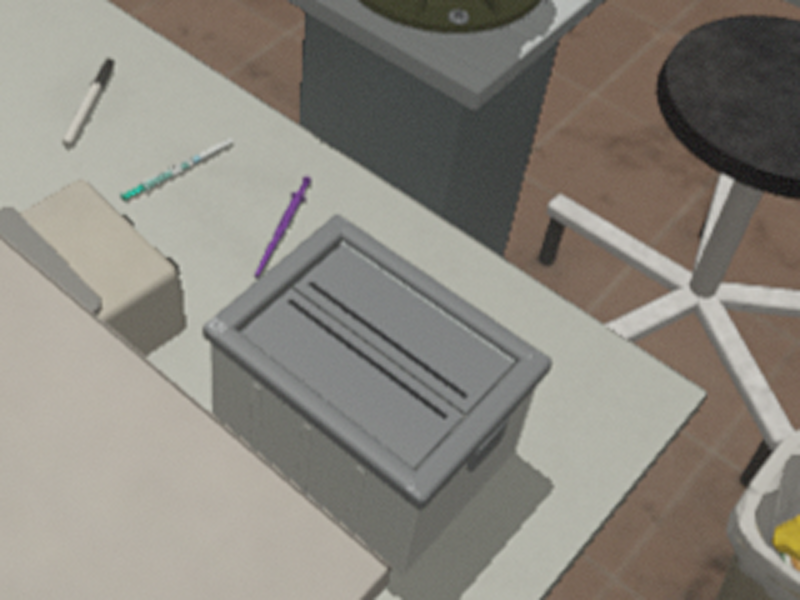

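The candidates for the syringe in the top picture are:
- the purple look-alike at (252,258)
- the syringe with the green plunger at (309,246)
- the white and black marker at (371,248)
- the thermometer at (180,90)
- the red pen at (300,70)

The crop shows that (309,246) has a clear barrel with a green plunger end at (313,219) and its needle cap at (306,277), so that is the one I'll take. The sharps box is at (152,193), with the centre line of its leaves along row 192.

```bash
cat > h.py <<'E'
import numpy as np
from scipy.spatial.transform import Rotation as R
from station import cams
def ray(n,px):
    m=cams.camera_model(n);d=np.linalg.inv(m["intrinsics"])@[px[0],px[1],1];d=np.array([d[0],-d[1],-d[2]])
    return np.array(m["xyz"]),R.from_euler("xyz",m["attitude"]).apply(d)
def at(n,px,z):
    o,d=ray(n,px);return o+d*(z-o[2])/d[2]
def proj(n,p):
    m=cams.camera_model(n);c=R.from_euler("xyz",m["attitude"]).inv().apply(np.array(p)-m["xyz"])
    q=np.array(m["intrinsics"])@[c[0],-c[1],-c[2]];return q[:2]/q[2]
E
python3 - <<'E'
from h import *
t=lambda x,y:(85+x/2.5,140+y/2.5)
s=lambda x,y:(190+x/2.5,150+y/2.5)
def show(l,a,b):
    d=a-b;print(l,np.round((a+b)/2,4),"len",round(np.hypot(*d[:2]),4),"ang",round(np.arctan2(d[1],d[0]),4))
show("syr top",at("top",t(571,198),.006),at("top",t(552,343),.006))
show("syr side",at("side",s(125,196),.006),at("side",s(231,142),.006))
show("line top",at("top",t(62,132),.123),at("top",t(272,130),.123))
show("line side",at("side",s(296,282),.123),at("side",s(462,412),.123))
for c in ((38,37),(302,32),(302,228),(27,232)): print("rim",np.round(at("top",t(*c),.13),3))
for c in ((205,328),(338,217),(550,362),(418,500)): print("rim side",np.round(at("side",s(*c),.13),3))
show("purple",at("top",t(397,225),.006),at("top",t(448,360),.006))
show("marker",at("top",t(675,209),.008),at("top",t(752,330),.008))
# device corner height: top-view front-top corners, side view
print(np.round(at("top",t(405,128),.0),3),np.round(at("top",t(568,140),.0),3),np.round(at("side",s(185,270),.0),3),np.round(at("side",s(180,330),0.0),3))
# desk front edge
print(at("top",(200,311),0))
E
```

```text
syr top [0.4491 0.0136 0.006 ] len 0.1298 ang -0.1676
syr side [0.4505 0.017  0.006 ] len 0.1258 ang -0.1851
line top [0.5506 0.3318 0.123 ] len 0.1636 ang 1.5641
line side [0.5497 0.3317 0.123 ] len 0.1631 ang -1.6015
rim [0.627 0.434 0.13 ]
rim [0.628 0.226 0.13 ]
rim [0.47  0.225 0.13 ]
rim [0.471 0.433 0.13 ]
rim side [0.632 0.233 0.13 ]
rim side [0.478 0.234 0.13 ]
rim side [0.477 0.436 0.13 ]
rim side [0.632 0.435 0.13 ]
purple [0.4321 0.1367 0.006 ] len 0.1267 ang 0.3476
marker [ 0.4468 -0.1203  0.008 ] len 0.1247 ang 0.514
[0.582 0.151 0.   ] [0.568 0.003 0.   ] [0.533 0.108 0.   ] [0.583 0.152 0.   ]
[0.31862589 0.25360316 0.        ]
```

move_arm --pt "0 0 0 0.1485" --pt "0 0 0 0.1485" --pt "0 0 0 0.1485" --pt "0 0 0 0.1485" --pt "0.0089 -0.0364 0.004 0" --pt "0.0089 -0.0364 0.004 0" --pt "0.0089 -0.0364 0.004 0" --pt "0.0089 -0.0364 0.004 0" --pt "0.0089 -0.0364 0.004 0" --pt "0.0089 -0.0364 0.004 0" --pt "0.0089 -0.0364 0.004 0" --pt "0.0089 -0.0364 0.004 0" --pt "0.0089 -0.0364 0.004 0" --pt "0.0089 -0.0364 0.004 0" --pt "0.0089 -0.0364 0.004 0" --pt "0.0089 -0.0364 0.004 0" --pt "0.0089 -0.0364 0.004 0" --pt "0.0089 -0.0364 0.004 0" --pt "0.0089 -0.0364 0.004 0" --pt "0 0 0 0" --grip 0.5

```text
time_s: 3.2
ee_pos: [0.4505, 0.0157, 0.1451]
eef_rot: [-3.142, 0.0, -0.168]
force: [0.2, 0.9, -0.6]
grip_width: 0.0472
grip_force: 0.0
```

move_arm --pt "0 0 0.03 0" --pt "0 0 0.03 0" --pt "0 0 0.03 0" --pt "0 0 0.01 0" --pt "0 0 0 0"

```text
time_s: 3.82
ee_pos: [0.4502, 0.0138, 0.0456]
eef_rot: [3.142, 0.0, -0.171]
force: [0.1, 0.0, -0.1]
grip_width: 0.0468
grip_force: 0.0
```

```bash
python3 - <<'E'
from h import *
import cv2
a=cams.camera("side")[170:290,220:380];b=cams.camera("top")[190:310,230:390]
cv2.imwrite("pics/c2.png",cv2.resize(np.vstack([a,b]),None,fx=2.5,fy=2.5,interpolation=cv2.INTER_CUBIC))
E
```

```text
(no output)
```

View pics/c2.png

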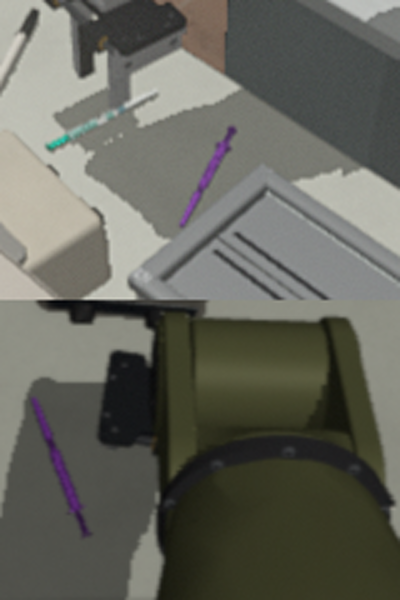

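The side view shows the fingers straddling the teal syringe, which runs from crop (50,147) to (155,95). The purple one is well clear. Next I go down and grip.

move_arm --pt "0 0 0.02 0" --pt "0 0 0.015 0" --pt "0 0 0.0075 0" --pt "0 0 0 0"

```text
time_s: 4.42
ee_pos: [0.4502, 0.0141, 0.0028]
eef_rot: [3.142, 0.001, -0.17]
force: [-0.3, 0.0, 0.0]
grip_width: 0.0474
grip_force: 0.0
```

move_arm --pt "0 0 0 0" --pt "0 0 0 0" --pt "0 0 0 0" --pt "0 0 0 0" --pt "0 0 0 0" --grip 0 --force 15

```text
time_s: 5.05
ee_pos: [0.4503, 0.0141, 0.0031]
eef_rot: [3.142, -0.0, -0.17]
force: [-0.4, 0.1, 1.2]
grip_width: 0.0098
grip_force: 15.0
```

move_arm --pt "0 0 -0.02 0" --pt "0 0 -0.04 0" --pt "0 0 -0.04 0" --pt "0 0 -0.04 0" --pt "0 0 -0.04 0" --pt "0 0 -0.02 0" --pt "0 0 0 -0.174" --pt "0 0 0 -0.174" --pt "0 0 0 -0.174" --pt "0 0 0 -0.174" --pt "0 0 0 -0.174" --pt "0 0 0 -0.174" --pt "0 0 0 -0.174" --pt "0 0 0 -0.174" --pt "0 0 0 -0.174" --pt "0 0 0 -0.174" --pt "0 0 0 0"

```text
time_s: 7.18
ee_pos: [0.4502, 0.0142, 0.2029]
eef_rot: [-3.141, -0.0, 1.569]
force: [-0.5, -0.3, -0.9]
grip_width: 0.0096
grip_force: 15.0
```

move_arm --pt "0.0352 0.0112 0 0" --pt "0.0352 0.0112 0 0" --pt "0.0352 0.0112 0 0" --pt "0.0352 0.0112 0 0" --pt "0.0352 0.0112 0 0" --pt "0.0352 0.0112 0 0" --pt "0.0352 0.0112 0 0" --pt "0.0352 0.0112 0 0" --pt "0.0352 0.0112 0 0" --pt "0 0 0 0" --pt "0 0 0 0"

```text
time_s: 8.55
ee_pos: [0.5512, 0.3304, 0.2026]
eef_rot: [-3.141, 0.0, 1.567]
force: [-0.3, 0.1, 0.7]
grip_width: 0.0097
grip_force: 15.0
```

```bash
python3 - <<'E'
from h import *
import cv2
a=cams.camera("side")[130:390,230:470]
cv2.imwrite("pics/c3.png",cv2.resize(a,None,fx=2.3,fy=2.3,interpolation=cv2.INTER_CUBIC))
E
```

```text
(no output)
```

View pics/c3.png

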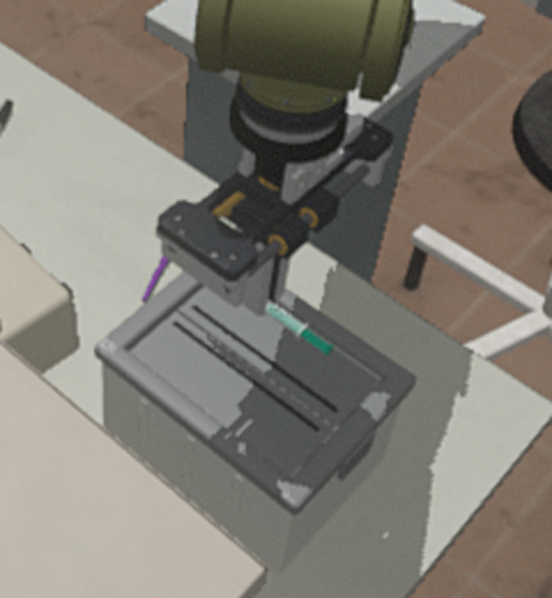

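The syringe is held level and parallel to the centre line, with its green plunger end at crop (330,350), over the leaves. I push down now.

move_arm --pt "0 0 0.03 0" --pt "0 0 0.03 0" --pt "0 0 0.01 0" --pt "0 0 0.01 0" --pt "0 0 0.01 0" --pt "0 0 0.01 0" --pt "0 0 0.01 0" --pt "0 0 0.01 0" --pt "0 0 0 0" --pt "0 0 0 0" --force 25

```text
time_s: 9.85
ee_pos: [0.5516, 0.3308, 0.0831]
eef_rot: [3.141, -0.0, 1.57]
force: [3.1, -0.4, 0.4]
grip_width: 0.0091
grip_force: 29.1
```

```bash
python3 - <<'E'
from h import *
import cv2
a=cams.camera("side")[130:390,230:470]
cv2.imwrite("pics/c4.png",cv2.resize(a,None,fx=2.3,fy=2.3,interpolation=cv2.INTER_CUBIC))
E
```

```text
(no output)
```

View pics/c4.png

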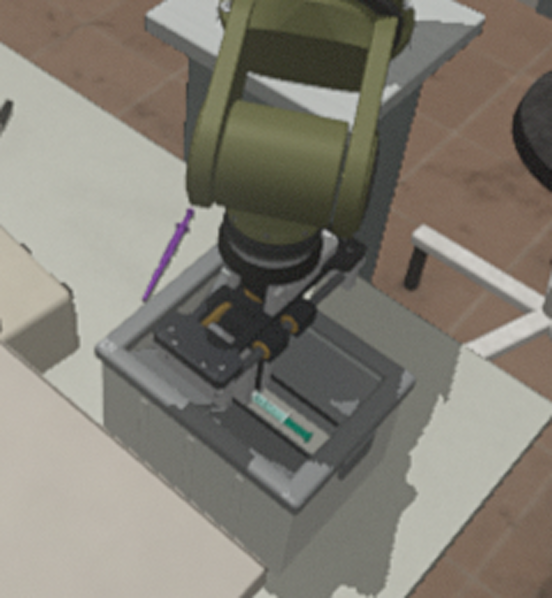

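The leaves stand open and the syringe hangs between them, with its plunger end at crop (310,440). I release it here.

move_arm --pt "0 0 0 0" --pt "0 0 0 0" --pt "0 0 0 0" --pt "0 0 0 0" --pt "0 0 0 0" --pt "0 0 0 0" --grip 0.3

```text
time_s: 10.65
ee_pos: [0.5514, 0.3309, 0.083]
eef_rot: [3.142, -0.0, 1.57]
force: [4.7, 0.4, 0.1]
grip_width: 0.028
grip_force: 1.7
```

```bash
python3 - <<'E'
from h import *
import cv2
a=cams.camera("side")[130:390,230:470]
cv2.imwrite("pics/c5.png",cv2.resize(a,None,fx=2.3,fy=2.3,interpolation=cv2.INTER_CUBIC))
E
```

```text
(no output)
```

View pics/c5.png

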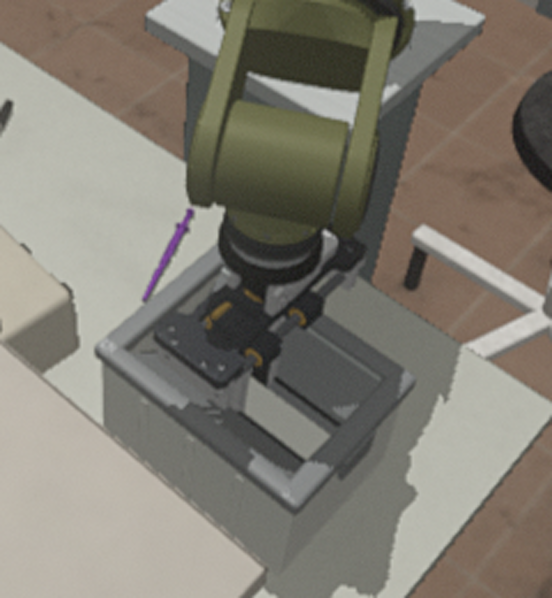

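The syringe has dropped out of sight into the box. Now I withdraw straight up.

move_arm --pt "0 0 -0.01 0" --pt "0 0 -0.015 0" --pt "0 0 -0.02 0" --pt "0 0 -0.02 0" --pt "0 0 -0.03 0" --pt "0 0 -0.04 0" --pt "-0.04 -0.01 -0.03 0" --pt "-0.04 -0.01 0 0" --pt "-0.04 -0.01 0 0" --pt "-0.04 -0.01 0 0" --pt "-0.04 -0.01 0 0" --pt "-0.04 -0.01 0 0" --pt "0 0 0 0" --pt "0 0 0 0" --pt "0 0 0 0" --pt "0 0 0 0"

```text
time_s: 12.7
ee_pos: [0.4911, 0.0916, 0.2479]
eef_rot: [-3.141, -0.0, 1.571]
force: [-0.2, -0.1, -0.1]
grip_width: 0.0282
grip_force: 0.0
```

```bash
python3 - <<'E'
from h import *
import cv2
a=cams.camera("side")[130:390,190:470]
cv2.imwrite("pics/c6.png",cv2.resize(a,None,fx=2.3,fy=2.3,interpolation=cv2.INTER_CUBIC))
E
```

```text
(no output)
```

View pics/c6.png

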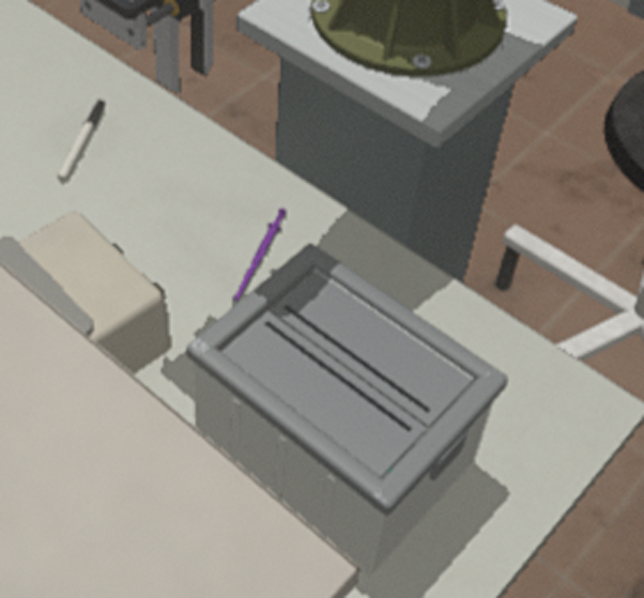

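The leaves are shut, and the marker and the purple look-alike haven't moved. There is a tiny green spot at crop (390,468), so I zoom in on it.

```bash
python3 - <<'E'
from h import *
import cv2
s=cams.camera("side");t=cams.camera("top")
a=cv2.resize(s[295:365,310:410],(700,490),interpolation=cv2.INTER_NEAREST)
cv2.imwrite("pics/c7.png",a)
for n,im in (("side",s),("top",t)):
    h=cv2.cvtColor(im,cv2.COLOR_BGR2HSV)
    m=(h[...,0]>65)&(h[...,0]<100)&(h[...,1]>45)&(h[...,2]>40)
    r=np.argwhere(m)[:, ::-1]; r=[p for p in r if (270<p[0]<415 and 225<p[1]<385 if n=="side" else 90<p[0]<215 and 145<p[1]<245)]
    print(n,[(p.tolist(),im[p[1],p[0]].tolist(),np.round(at(n,p,.123),3).tolist(),np.round(at(n,p,.02),3).tolist()) for p in r[:15]],len(r))
E
```

```text
side [([359, 334], [104, 112, 84], [0.602, 0.416, 0.123], [0.547, 0.389, 0.02])] 1
top [] 0
```

View pics/c7.png

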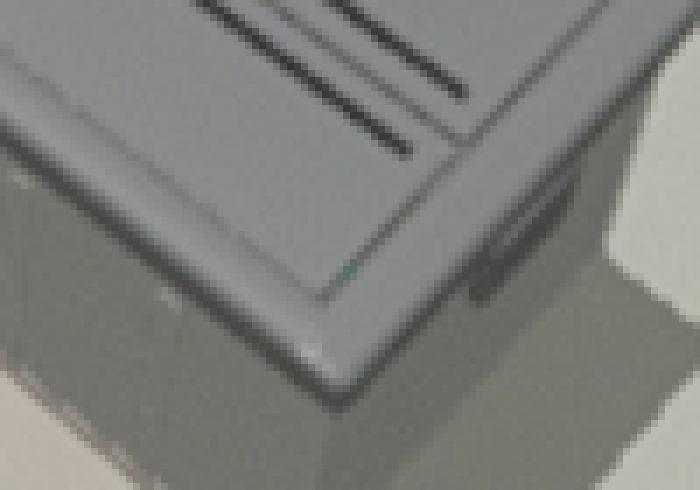

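The spot is the green plunger seen through the 2 mm slit at the end of the leaf. Its ray meets the box floor at (0.547, 0.389), where the plunger end of the dropped syringe should lie. The syringe is inside and the flap is shut.

```bash
python3 -c "
from station import hand_in
print(hand_in())"
```

```text
the job is handed in; nothing more can be done
None
```

The green-plunger syringe is inside the sharps box with the flap shut behind it, the marker and the purple look-alike were not touched, and the job is handed in (no verdict was returned; last move ended at 12.7 s).

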